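# Set out the weld kit in the tray

## Task

Set out the parts for the next weld in the grey tray: stand the hollow sleeve over the post, the hexagonal coupling nut upright in the square pocket, and the end cap with the stem, stem up, in the round cup, each sitting fully down. The stemmed cap has to be pulled from between the two plain caps packed with it in the crate; leave those two, the solid slug and the round collar where they are.

Things in the scene. Friction and masses are not known exactly. Their poses are not given: they have to be found in the camera images.
- sleeve_mid (a point): Hollow steel sleeve (tube), open right through: outside diameter 50, bore 38, height 45 mm, standing upright and loose on the bench. Point on its axis, half-way up (22.5 mm above its underside); z is its axis, up. To go over the post.
- hex_nut_mid (a point): Long hexagonal steel coupling nut: 36 mm across flats, 41.6 mm across corners, height 40 mm, bore about 22 mm, standing upright and loose on the bench. Point on its axis, half-way up (20 mm above its underside); z up, the x axis is square to a pair of flats (other pairs every 60 degrees). To go in the square pocket.
- stem_cap_center (a point): Steel end cap: disc 46 across, 16 mm high (rim bevelled), with an upright round stem 14 thick, 30 mm long at its middle. Point on its axis 23 mm above the underside, 23 mm below the stem's top; z up. It lies in the middle of a packed crate, with a plain cap touching on two sides and crate walls on the others (0.5 mm play): pull it straight up by the stem, the only part to grip. Goes in the round cup.
- post_nest: Post of the grey kit tray: fixed black plate 74 x 74 x 8 mm with an upright steel post, diameter 16, top 38 mm above the origin. Origin: centre of the plate's underside, 5 mm above the bench; z up. The sleeve rests on the plate, 8 mm above the origin. The three nests stand in any order 90 mm apart in a row along their common y axis in the fixed tray (100 x 290, rim 12 mm above the bench).
- round_nest: Round cup of the kit tray: aluminium ring on a black 74 x 74 mm plate, fixed; inside diameter 64 mm, rim 16 mm above the origin, floor 8 mm above the origin. Origin at the centre of its underside, 5 mm above the bench. Its axes: z up, x and y along the sides of the nest.
- square_nest: Square pocket of the kit tray: square aluminium rim 70 x 70 mm outside on a black 74 x 74 mm plate, fixed; inside 58 x 58 mm, rim 16 mm above the origin, floor 8 mm above the origin. Origin at the centre of its underside, 5 mm above the bench. Its axes: z up, x and y along the sides of the nest.
- slug_mid (a point): Look-alike of the sleeve, to be left where it is: solid steel cylinder, diameter 50, height 45 mm, no bore. Point on its axis half-way up.
- collar_mid (a point): Look-alike of the coupling nut, to be left where it is: round steel collar, diameter 38, bore 22, height 40 mm. Point on its axis half-way up.
- plain_cap_a_center (a point): Plain steel end cap without stem, diameter 46, height 16 mm, beside the stemmed cap, to be left there. Point on its axis half-way up (8 mm above its underside). The row of three caps lies in a low wooden crate fixed to the bench: floor 4 mm thick, rim 14 mm and tops of the caps' discs 20 mm above the bench.
- plain_cap_b_center (a point): The other plain end cap, on the other side of the stemmed cap, the same, to be left there. Point on its axis half-way up.
Things that resemble listed ones, but are neither listed nor needed, are in the scene too. Leave any green or yellow look-alike of the part that bears stem_cap_center alone.

How it is judged:
At the end, for the whole second after the job is handed in: Sleeve over the post and stemmed cap (stem up) in the round cup, both within 14 mm of centre, nut in the square pocket within 16 mm; each on its nest's floor (4 mm), upright (0.1 rad), at rest. Slug, collar and both plain caps within 25 mm of their start (horizontal distance between sleeve_mid and post_nest below 0.014 m and z of sleeve_mid in the frame of post_nest between 0.0265 and 0.0345 m and angle between each of sleeve_mid, stem_cap_center, hex_nut_mid's own z axis and vertical below 0.1 rad and linear speed of each of sleeve, stem_cap, hex_nut below 0.02 m/s and horizontal distance between stem_cap_center and round_nest below 0.014 m and z of stem_cap_center in the frame of round_nest between 0.027 and 0.035 m and horizontal distance between hex_nut_mid and square_nest below 0.016 m and z of hex_nut_mid in the frame of square_nest between 0.024 and 0.032 m and distance of each of slug_mid, collar_mid, plain_cap_a_center, plain_cap_b_center from where it was at the start of the episode below 0.025 m); the robot touches nothing.
It fails at once if a look-alike (slug, collar or plain cap) was moved more than 30 mm (distance of any of slug_mid, collar_mid, plain_cap_a_center, plain_cap_b_center from where it was at the start of the episode above 0.03 m).
It also fails if it takes over 83 s, if anything falls off the work surface, if the arm or the gripper's body presses on something with over 40 N, if the wrist force passes 120 N, or if a joint passes its speed limit or range.

## Robot

A 7-joint arm with a two-finger parallel gripper is mounted at the origin on the work surface. World frame = base frame: x ahead of the robot, y to its left, z up, the work surface at z = 0. Lengths are in m, angles in rad, forces in N, time in s.
With the tool pointing down it reaches from about 0.425 to 0.925 m from the base axis. Payload 6.8 kg.
Tool frame: the origin (TCP) lies on the mounting face of the last link; the fingertips stand 173 mm ahead of it and the grasp point (between the pads) lies 155 mm ahead of it; z points along the fingers, y is the line along which they close (so a half turn about z gives the same grasp; the last joint's range is limited). The gripper opens to 85 mm and grips with 20 to 120 N. Pads are 22 mm wide; open, the fingers measure 114 mm over their backs; the gripper's body (76 mm by 85 mm) begins 54 mm behind the grasp point. The pads swing forward as they close: fully open they stand 13 mm farther back than shut.
Start: joints at [1.09, 0.477, 0.022, 1.555, -0.011, 1.109, -0.083], TCP at [0.246, -0.629, 0.405] pointing down, gripper open.
Joint ranges: [-2.96, 2.96], [-0.34, 2.1], [-1.41, 1.46], [0.24, 2.44], [-1.37, 4.51], [0.17, 1.92], [-2.96, 2.96]. Speed limits (rad/s): [2.39, 2.39, 3.14, 3.14, 3.14, 3.14, 3.14].

## Interface

Orientations are given as a unit quaternion [w, x, y, z].
In Python, from station import bot gives the robot as it stands. The module is installed in compiled form; this text tells all that it offers.
- The arm moves only by the shell command python3 -m pendant 'ROWS' [FORCE]. ROWS is JSON, a list of rows, each a list of 5 numbers: the finger opening in m, from 0 to 0.0854, then the shift along the tool's x, y, z in m, then the turn about the tool's z in degrees. In form: [[jaw, x, y, z, yaw], ...]. A call has 1 to 12 rows; each row shifts and turns the commanded pose from where the row before left it, along the tool's axes as they then stand; what a row does not reach is not made up. A row lasts 1/12 s, in which the tool goes at most 41.7 mm and 7.16 degrees, less where a joint would pass 70% of its speed; a pose out of reach is approached as far as the arm can. A call with a gripper value outside its range is refused whole. The fingers move at their own pace and stop on an object; FORCE is the grip in N (left out, the last holds). Time passes only in rows, so rows that do not move let the fingers close. It gives the time, the measured TCP pose, the force, the opening and the grip force at its end, in the units of the state.
- bot.get_obs(): the state, without advancing time (a new reading comes with each control period).
- bot.read_camera(name): name is "scene" or "top" or "wrist"; returns (picture, depth): 400x640x3 uint8, blue, green, red; 400x640 float32, m along the optical axis (not along the pixel's ray), 0 where there is no reading.
- bot.camera_model(name): a dict with "intrinsics" (3x3 intrinsics, pixels), "R" (3x3) and "t" (3): a world point X has camera coordinates R X + t. Camera axes: x right, y down, z forward; pixel columns grow to the right and rows downward; lengths in m; the calibration is good to about 2 mm. A picture is of the moment at which its call begins: read the wrist's pose just before it. camera_model takes no time and is no camera call; for the wrist camera it gives the pose at the moment of the call.
- bot.hand_in(): hands the job in; it is judged then, once.
Trained networks look in the newest picture that a camera, given by its name, has taken for a name from the list of things; names that differ only in an ending like _2 or _b are one class to them, and where a whole thing is asked for, a point or a joint stands for the part that bears it (a point fixed in the world has none). Each returns a list of dicts, best first, with "score" (0 to 1); they miss things now and then, are a little off and sometimes report something else, mostly with a low value. They report only what shows in the picture. A call takes as long as a camera call. They do not tell look-alikes from the thing itself.
- bot.boxes_of(name, camera): "at" ([column, row] in pixels, amid what is visible of it).
- bot.trace(name, camera): "mask" (400x640 bool, what is visible of it) and "at" ([column, row] in pixels, amid what is visible of it).
- bot.pinpoint(name, camera): "at" ([column, row] in pixels: a listed point, or the origin of a listed thing).
The state is a dict: "t": time; "q": joint angles; "joint_vel": joint speeds; "joint_torque": joint torques, N m; "eef_pos": TCP position; "tool_rot": TCP orientation; "contact_force": force on the tool from outside, world axes, zero at the start; "torque": the same for the moment, N m; "gripper_width": opening from 0.0 (shut) to 1.0 (fully open); "grasp_force": force on a finger pad.
Only numpy, scipy, OpenCV 4.12 (cv2) and the standard library are available. Lean on these libraries where they do the work, as an engineer would, in place of code of your own. Each camera call takes 0.05 s, during which the arm holds its last target. There are 200 camera calls.

## Working session

There is one attempt and no reset: what is moved stays moved. The work goes in short steps, Python scripts to look and compute and a shell command to move; the robot and the scene stay as the last step left them, time stands still between calls to the robot, and variables do not carry over. Pictures are saved under pics/ and viewed, at most 14 in all, crops included, and the job is handed in when it is done.

```bash
mkdir -p pics; cat > h.py <<'E'
import numpy as np, cv2
from station import bot
def cam(name):
    m=bot.camera_model(name); im,d=bot.read_camera(name); return m,im,d
def world(m,uv,z):   # depth
    K=np.array(m["intrinsics"]);R=np.array(m["R"]);t=np.array(m["t"])
    return R.T@(z*np.linalg.inv(K)@np.array([uv[0],uv[1],1.])-t)
def plane(m,uv,h):   # intersect with world z=h
    K=np.array(m["intrinsics"]);R=np.array(m["R"]);t=np.array(m["t"])
    c=-R.T@t; r=R.T@np.linalg.inv(K)@np.array([uv[0],uv[1],1.]); return c+r*(h-c[2])/r[2]
E
python3 - <<'E'
from h import *
for n in ["top","scene"]:
    m,im,d=cam(n); cv2.imwrite(f"pics/{n}0.png",im)
    print(n,np.round(-np.array(m["R"]).T@np.array(m["t"]),3))
    if n=="top":
        H=dict(sleeve_mid=.0225,hex_nut_mid=.02,stem_cap_center=.027,post_nest=.005,round_nest=.005,square_nest=.005,slug_mid=.0225,collar_mid=.02,plain_cap_a_center=.012)
        for k,h in H.items():
            print(k,[(round(r["score"],2),np.round(r["at"]).tolist(),np.round(plane(m,r["at"],h)[:2],3).tolist()) for r in bot.pinpoint(k,n)][:5])
o=bot.get_obs();print(o["t"],o["eef_pos"],o["tool_rot"])
E
```

```text
top [0.394 0.007 1.054]
sleeve_mid [(0.72, [358.0, 237.0], [0.424, -0.091])]
hex_nut_mid [(0.53, [224.0, 234.0], [0.427, 0.235])]
stem_cap_center [(0.71, [246.0, 174.0], [0.573, 0.183]), (0.65, [249.0, 129.0], [0.687, 0.179]), (0.54, [276.0, 144.0], [0.65, 0.113]), (0.27, [225.0, 237.0], [0.421, 0.23])]
post_nest [(0.73, [436.0, 164.0], [0.608, -0.288]), (0.33, [428.0, 244.0], [0.407, -0.265]), (0.32, [222.0, 236.0], [0.423, 0.242])]
round_nest [(0.79, [365.0, 168.0], [0.595, -0.11])]
square_nest [(0.75, [400.0, 162.0], [0.612, -0.198])]
slug_mid [(0.82, [276.0, 229.0], [0.441, 0.107])]
collar_mid [(0.75, [430.0, 244.0], [0.408, -0.264]), (0.49, [364.0, 165.0], [0.601, -0.105])]
plain_cap_a_center [(0.65, [226.0, 180.0], [0.561, 0.236])]
scene [1.288 0.405 0.66 ]
0.55 [ 0.2458424  -0.62864722  0.40472388] [1.27360073e-05 9.82684475e-01 1.85286864e-01 1.41880304e-05]
```

```bash
python3 -c "
import cv2
a=cv2.imread('pics/top0.png')[100:280,160:500]
cv2.imwrite('pics/top0c.png',cv2.resize(a,None,fx=2.3,fy=2.3,interpolation=cv2.INTER_CUBIC))"
```

```text
(no output)
```

View pics/top0c.png

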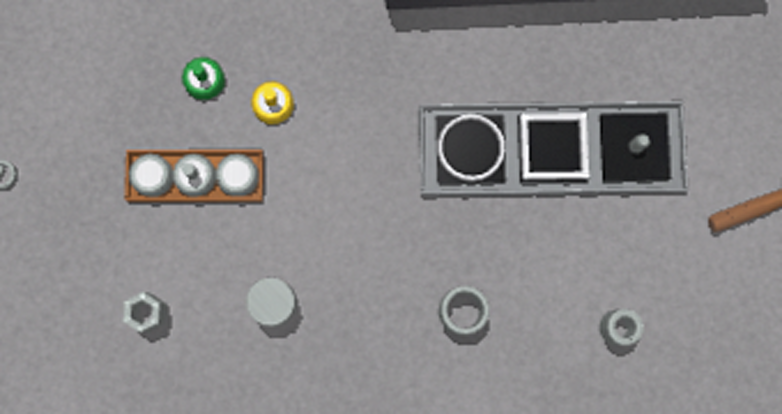

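View pics/scene0.png

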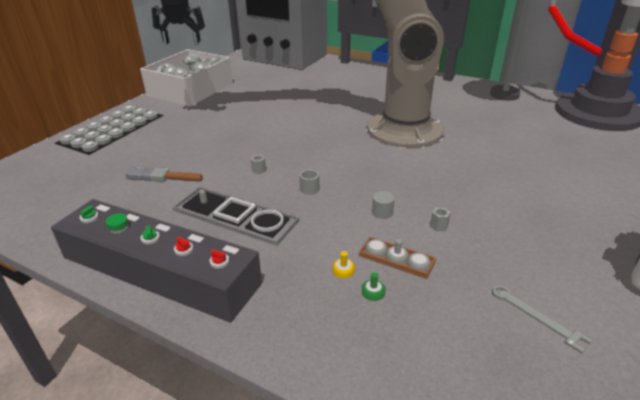

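The top view shows, in full-picture pixels: hex nut (222,236), slug (277,231), sleeve (362,235), collar (431,242). The crate caps lie at (225–263,176), with the stem cap in the middle at (245,176). The nests run round (365,164), square (401,163), post (437,162). I'll move the wrist over the tray for a closer look.

```bash
python3 -m pendant '[[0.085,0.034,-0.023,0,0],[0.085,0.034,-0.023,0,0],[0.085,0.034,-0.023,0,0],[0.085,0.034,-0.023,0,0],[0.085,0.034,-0.023,0,0],[0.085,0.034,-0.023,0,0],[0.085,0.034,-0.023,0,0],[0.085,0.034,-0.023,0,0],[0.085,0.034,-0.023,0,0],[0.085,0.034,-0.023,0,0],[0.085,0.034,-0.023,0,0],[0.085,0.034,-0.023,0,0]]' 40
python3 -m pendant '[[0.085,0,0,0,7.1],[0.085,0,0,0,7.1],[0.085,0,0,0,7.1],[0.085,0,0,0,0],[0.085,0,0,0,0]]'
cat > look.py <<'E'
import sys
from h import *
def look(names,tag):
    m,im,d=cam("wrist"); cv2.imwrite(f"pics/{tag}.png",im)
    o=bot.get_obs(); p=np.array(o["eef_pos"]); q=o["tool_rot"]
    yaw=np.degrees(2*np.arctan2(q[2],q[1])); print("t",o["t"],"tcp",np.round(p,4),"xtool deg",round(yaw,2),"q",np.round(o["q"],2))
    H=dict(sleeve_mid=.0225,hex_nut_mid=.02,stem_cap_center=.027,post_nest=.005,round_nest=.005,square_nest=.005)
    for k in names:
        print(k,[(round(r["score"],2),np.round(r["at"]).tolist(),np.round(plane(m,r["at"],H[k])[:2],4).tolist()) for r in bot.pinpoint(k,"wrist")][:3])
    return m,im,d
if __name__=="__main__": look(sys.argv[2:],sys.argv[1])
E
python3 look.py w1 sleeve_mid post_nest round_nest square_nest
```

```text
t: 1.55
eef_pos: [0.5261, -0.2213, 0.4051]
tool_rot: [0.0, 0.983, 0.185, 0.0]
contact_force: [1.0, -0.4, 0.2]
gripper_width: 0.997
grasp_force: 0.0
t: 1.97
eef_pos: [0.5253, -0.2229, 0.4048]
tool_rot: [0.0, 1.0, 0.002, 0.0]
contact_force: [0.3, 0.6, -0.3]
gripper_width: 0.996
grasp_force: 0.0
t 2.0167 tcp [ 0.5253 -0.223   0.4048] xtool deg 0.28 q [ 0.38  0.31 -0.11  1.8   0.04  1.03 -1.31]
sleeve_mid [(0.88, [218.0, 244.0], [0.424, -0.0928])]
post_nest [(0.92, [367.0, 100.0], [0.6073, -0.2836])]
round_nest [(0.81, [218.0, 101.0], [0.6055, -0.1035])]
square_nest [(0.91, [295.0, 100.0], [0.6066, -0.1965])]
```

View pics/w1.png

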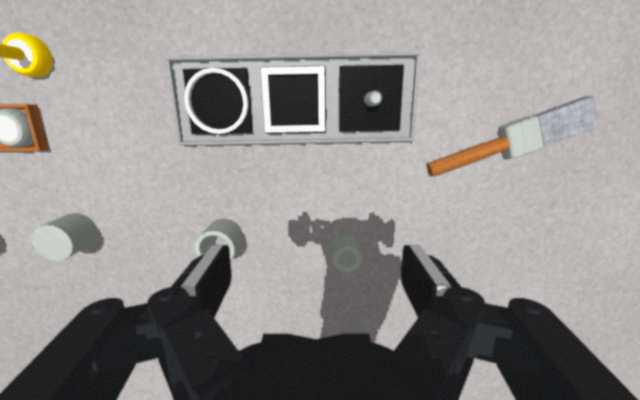

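The wrist view shows the round ring at (216,101), the square rim at (294,99), the post at (372,98), and the sleeve's open bore at (216,245). This agrees with the networks. Next I'll grasp the sleeve.

```bash
python3 -m pendant '[[0.085,-0.0202,-0.0262,0.02,0],[0.085,-0.0202,-0.0262,0.02,0],[0.085,-0.0202,-0.0262,0.02,0],[0.085,-0.0202,-0.0262,0.02,0],[0.085,-0.0202,-0.0262,0.02,0],[0.085,0,0,0.03,0],[0.085,0,0,0.0,0],[0.085,0,0,0.0,0]]'
python3 look.py w2 sleeve_mid
```

```text
t: 2.88
eef_pos: [0.4241, -0.0923, 0.2744]
tool_rot: [-0.0, 1.0, 0.001, -0.001]
contact_force: [1.0, 0.7, 0.6]
gripper_width: 0.996
grasp_force: 0.0
t 2.9333 tcp [ 0.4251 -0.0927  0.2755] xtool deg 0.04 q [ 0.23  0.28 -0.18  2.21  0.08  0.65 -1.58]
sleeve_mid [(0.61, [320.0, 198.0], [0.4274, -0.0949])]
```

View pics/w2.png

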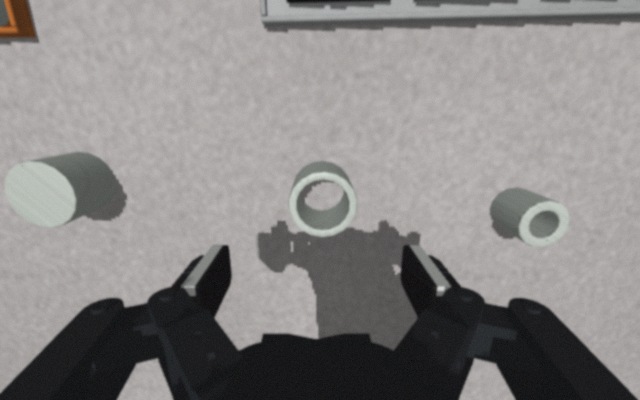

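The sleeve's bore, at (323,203), is centred between the fingers. Descending and closing.

```bash
python3 -m pendant '[[0.085,0,0,0.022,0],[0.085,0,0,0.022,0],[0.085,0,0,0.022,0],[0.085,0,0,0.022,0],[0.085,0,0,0.007,0],[0.085,0,0,0,0],[0.04,0,0,0,0],[0.04,0,0,0,0],[0.04,0,0,0,0],[0.04,0,0,0,0],[0.04,0,0,0,0],[0.04,0,0,0,0]]' 40
python3 -m pendant '[[0.04,0,0,0,0],[0.04,0,0,0,0],[0.04,0,0,0,0]]'
```

```text
t: 3.98
eef_pos: [0.4249, -0.0925, 0.1811]
tool_rot: [0.0, 1.0, 0.0, 0.001]
contact_force: [-1.4, -0.8, 7.4]
gripper_width: 0.569
grasp_force: 40.4
t: 4.23
eef_pos: [0.4249, -0.0925, 0.1811]
tool_rot: [0.0, 1.0, 0.0, 0.001]
contact_force: [-1.5, -1.3, 7.5]
gripper_width: 0.566
grasp_force: 40.4
```

```bash
python3 -m pendant '[[0.04,0,0,-0.02,0],[0.04,0,0,-0.03,0],[0.04,0,0,-0.03,0],[0.04,0.0227,0.024,0,0],[0.04,0.0227,0.024,0,0],[0.04,0.0227,0.024,0,0],[0.04,0.0227,0.024,0,0],[0.04,0.0227,0.024,0,0],[0.04,0.0227,0.024,0,0],[0.04,0.0227,0.024,0,0],[0.04,0.0227,0.024,0,0]]' 60
python3 -m pendant '[[0.04,0,0,0,0],[0.04,0,0,0,0],[0.04,0,0,0,0]]'
python3 look.py w3 post_nest sleeve_mid
```

```text
t: 5.15
eef_pos: [0.6065, -0.2851, 0.2603]
tool_rot: [-0.0, 1.0, 0.0, -0.0]
contact_force: [0.1, -0.5, -2.8]
gripper_width: 0.557
grasp_force: 63.9
t: 5.4
eef_pos: [0.6054, -0.2835, 0.2596]
tool_rot: [-0.0, 1.0, 0.0, -0.001]
contact_force: [-0.5, -0.1, -1.5]
gripper_width: 0.563
grasp_force: 63.7
t 5.45 tcp [ 0.6053 -0.2829  0.2596] xtool deg 0.1 q [ 0.43  0.62 -0.12  1.68  0.09  0.85 -1.3 ]
post_nest [(0.87, [321.0, 201.0], [0.6056, -0.2868])]
sleeve_mid [(0.63, [315.0, 256.0], [0.5648, -0.2817])]
```

View pics/w3.png

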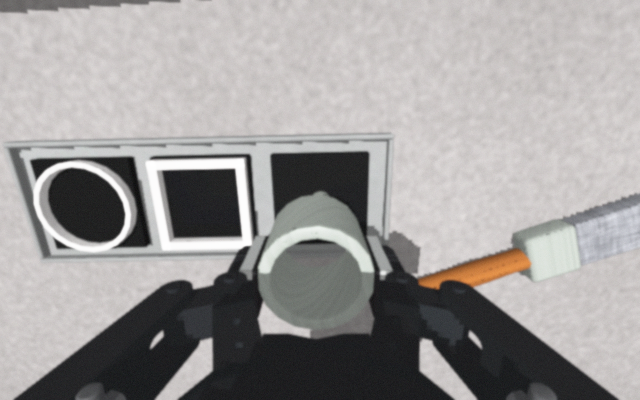

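The sleeve is held at (315,270). The post's plate spans columns 270–368, so the sleeve is aligned to about 3 mm. Lowering it onto the post.

```bash
python3 -m pendant '[[0.04,0.001,0.0025,0,0],[0.04,0,0,0.02,0],[0.04,0,0,0.02,0],[0.04,0,0,0.012,0],[0.04,0,0,0.006,0],[0.04,0,0,0.003,0],[0.04,0,0,0.002,0],[0.04,0,0,0,0],[0.04,0,0,0,0]]'
```

```text
t: 6.3
eef_pos: [0.6074, -0.2866, 0.1976]
tool_rot: [0.0, 1.0, 0.0, 0.001]
contact_force: [0.4, 0.8, -2.0]
gripper_width: 0.564
grasp_force: 63.8
```

```bash
python3 -m pendant '[[0.04,0,0,0.0015,0],[0.04,0,0,0.0015,0],[0.04,0,0,0.0,0],[0.04,0,0,0,0]]'
```

```text
t: 6.63
eef_pos: [0.6073, -0.2866, 0.1944]
tool_rot: [0.0, 1.0, 0.0, 0.001]
contact_force: [-0.3, -0.2, 1.7]
gripper_width: 0.564
grasp_force: 64.1
```

```bash
python3 -m pendant '[[0.07,0,0,0,0],[0.07,0,0,0,0],[0.07,0,0,0,0],[0.07,0,0,0,0],[0.07,0,0,0,0],[0.07,0,0,-0.02,0],[0.07,0,0,-0.035,0],[0.07,0,0,-0.035,0]]'
python3 look.py w4 post_nest sleeve_mid
python3 -m pendant '[[0.08,-0.0129,-0.0373,0,0],[0.08,-0.0129,-0.0373,0,0],[0.08,-0.0129,-0.0373,0,0],[0.08,-0.0129,-0.0373,0,0],[0.08,-0.0129,-0.0373,0,0],[0.08,-0.0129,-0.0373,0,0],[0.08,-0.0129,-0.0373,0,0],[0.08,-0.0129,-0.0373,0,0],[0.08,-0.0129,-0.0373,0,0],[0.08,-0.0129,-0.0373,0,0],[0.08,-0.0129,-0.0373,0,0],[0.08,-0.0129,-0.0373,0,0]]'
python3 -m pendant '[[0.08,-0.0129,-0.0373,0,0],[0.08,-0.0129,-0.0373,0,0],[0.08,0,0,0,0],[0.08,0,0,0,0]]'
python3 look.py w5 hex_nut_mid stem_cap_center
python3 -c "
import cv2,numpy as np
cv2.imwrite('pics/w45.png',cv2.resize(np.hstack([cv2.imread('pics/w4.png'),cv2.imread('pics/w5.png')])[:320],(800,200)))"
```

```text
t: 7.3
eef_pos: [0.6064, -0.2862, 0.2833]
tool_rot: [-0.001, 1.0, 0.001, -0.002]
contact_force: [0.6, -0.2, 0.2]
gripper_width: 0.82
grasp_force: 0.0
t 7.35 tcp [ 0.609  -0.2873  0.2923] xtool deg 0.04 q [ 0.44  0.59 -0.13  1.65  0.09  0.9  -1.29]
post_nest [(0.86, [314.0, 190.0], [0.6085, -0.2829])]
sleeve_mid [(0.59, [314.0, 199.0], [0.6056, -0.2833]), (0.16, [315.0, 192.0], [0.6114, -0.2844])]
t: 8.45
eef_pos: [0.4503, 0.1624, 0.283]
tool_rot: [0.0, 1.0, 0.0, -0.001]
contact_force: [1.2, 0.2, 0.1]
gripper_width: 0.94
grasp_force: 0.0
t: 8.78
eef_pos: [0.4244, 0.2379, 0.283]
tool_rot: [-0.0, 1.0, 0.003, -0.001]
contact_force: [0.3, -0.3, -0.8]
gripper_width: 0.941
grasp_force: 0.0
t 8.8333 tcp [0.4252 0.2359 0.2829] xtool deg 0.19 q [-0.4   0.35 -0.28  2.09  0.15  0.72 -2.34]
hex_nut_mid [(0.74, [317.0, 199.0], [0.4233, 0.238])]
stem_cap_center []
```

View pics/w5.png

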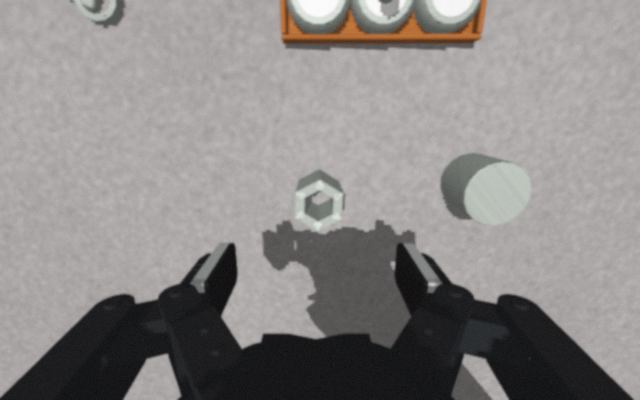

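View pics/w4.png

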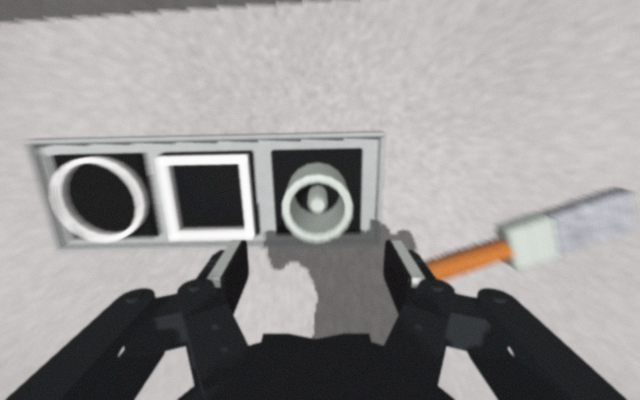

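The wrist view before moving away shows the sleeve down over the post, both centred near (316,200). The nut is at (319,205) with its flats facing left and right, so no yaw is needed. Grasping it.

```bash
python3 -m pendant '[[0.08,-0.001,-0.0015,0.023,0],[0.08,0,0,0.023,0],[0.08,0,0,0.023,0],[0.08,0,0,0.022,0],[0.08,0,0,0.009,0],[0.08,0,0,0,0],[0.025,0,0,0,0],[0.025,0,0,0,0],[0.025,0,0,0,0],[0.025,0,0,0,0],[0.025,0,0,0,0],[0.025,0,0,0,0]]' 60
python3 -m pendant '[[0.025,0,0,0,0],[0.025,0,0,0,0],[0.025,0,0,0,0],[0.025,0,0,0,0]]'
```

```text
t: 9.93
eef_pos: [0.4255, 0.2373, 0.1851]
tool_rot: [-0.0, 1.0, 0.0, 0.001]
contact_force: [-0.0, -1.0, 5.6]
gripper_width: 0.41
grasp_force: 59.8
t: 10.27
eef_pos: [0.4255, 0.2373, 0.1851]
tool_rot: [-0.0, 1.0, 0.0, 0.001]
contact_force: [0.6, -0.1, 5.4]
gripper_width: 0.407
grasp_force: 59.8
```

```bash
python3 -m pendant '[[0.025,0,0,-0.02,0],[0.025,0,0,-0.03,0],[0.025,0,0,-0.03,0],[0.025,0,0,0,0]]'
python3 -m pendant '[[0.025,0.0151,0.0361,0,0],[0.025,0.0151,0.0361,0,0],[0.025,0.0151,0.0361,0,0],[0.025,0.0151,0.0361,0,0],[0.025,0.0151,0.0361,0,0],[0.025,0.0151,0.0361,0,0],[0.025,0.0151,0.0361,0,0],[0.025,0.0151,0.0361,0,0],[0.025,0.0151,0.0361,0,0],[0.025,0.0151,0.0361,0,0],[0.025,0.0151,0.0361,0,0],[0.025,0.0151,0.0361,0,0]]'
python3 -m pendant '[[0.025,0,0,0,0],[0.025,0,0,0,0],[0.025,0,0,0,0]]'
python3 look.py w6 square_nest round_nest
```

```text
t: 10.6
eef_pos: [0.4264, 0.2383, 0.269]
tool_rot: [-0.002, 1.0, 0.0, 0.004]
contact_force: [1.5, 0.2, -1.6]
gripper_width: 0.417
grasp_force: 60.7
t: 11.6
eef_pos: [0.6066, -0.1979, 0.2636]
tool_rot: [0.0, 1.0, 0.0, -0.0]
contact_force: [1.1, -0.4, -1.6]
gripper_width: 0.41
grasp_force: 60.6
t: 11.85
eef_pos: [0.6061, -0.1956, 0.2632]
tool_rot: [-0.0, 1.0, 0.0, -0.0]
contact_force: [0.0, 0.7, -2.0]
gripper_width: 0.411
grasp_force: 60.8
t 11.9 tcp [ 0.6061 -0.1945  0.2633] xtool deg 0.14 q [ 0.34  0.58 -0.17  1.75  0.12  0.82 -1.46]
square_nest [(0.78, [320.0, 197.0], [0.6087, -0.1978])]
round_nest [(0.94, [208.0, 202.0], [0.6042, -0.105])]
```

View pics/w6.png

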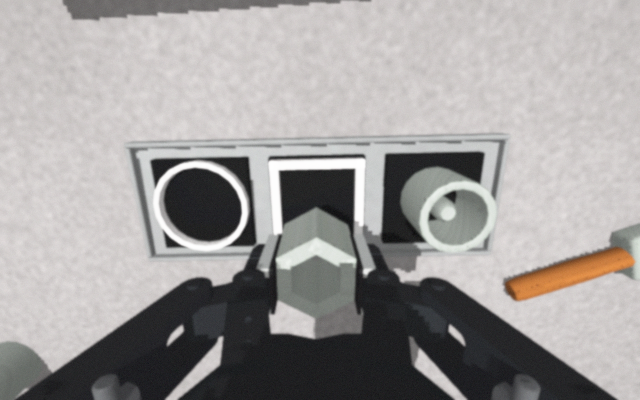

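The nut, held at (317,262), is aligned with the square pocket, which is centred near column 317. Lowering it.

```bash
python3 -m pendant '[[0.025,0.001,0.0015,0.02,0],[0.025,0,0,0.02,0],[0.025,0,0,0.014,0],[0.025,0,0,0.006,0],[0.025,0,0,0.002,0],[0.025,0,0,0,0],[0.025,0,0,0,0],[0.025,0,0,0.0015,0],[0.025,0,0,0.0015,0],[0.025,0,0,0,0]]'
```

```text
t: 12.83
eef_pos: [0.6076, -0.1975, 0.199]
tool_rot: [0.0, 1.0, 0.0, 0.0]
contact_force: [0.0, 0.4, -1.9]
gripper_width: 0.414
grasp_force: 60.9
```

```bash
python3 -m pendant '[[0.025,0,0,0.0012,0],[0.025,0,0,0,0],[0.025,0,0,0,0]]'
```

```text
t: 13.08
eef_pos: [0.6076, -0.1975, 0.1981]
tool_rot: [0.0, 1.0, 0.0, 0.0]
contact_force: [-2.2, -0.0, 4.8]
gripper_width: 0.413
grasp_force: 61.4
```

```bash
python3 -m pendant '[[0.056,0,0,0,0],[0.056,0,0,0,0],[0.056,0,0,0,0],[0.056,0,0,0,0],[0.056,0,0,0,0],[0.056,0,0,-0.02,0],[0.056,0,0,-0.035,0],[0.056,0,0,-0.035,0],[0.056,0,0,0,0]]'
python3 look.py w7 square_nest hex_nut_mid
python3 -m pendant '[[0.05,-0.0034,-0.038,0,0],[0.05,-0.0034,-0.038,0,0],[0.05,-0.0034,-0.038,0,0],[0.05,-0.0034,-0.038,0,0],[0.05,-0.0034,-0.038,0,0],[0.05,-0.0034,-0.038,0,0],[0.05,-0.0034,-0.038,0,0],[0.05,-0.0034,-0.038,0,0],[0.05,-0.0034,-0.038,0,0],[0.05,-0.0034,-0.038,0,0],[0.05,0,0,0,0],[0.05,0,0,0,0]]'
python3 look.py w8 stem_cap_center
python3 -c "
import cv2,numpy as np
cv2.imwrite('pics/w78.png',cv2.resize(np.vstack([cv2.imread('pics/w7.png')[:300],cv2.imread('pics/w8.png')[:300]]),None,fx=1,fy=1))"
```

```text
t: 13.83
eef_pos: [0.61, -0.198, 0.2946]
tool_rot: [0.001, 1.0, 0.0, 0.005]
contact_force: [1.3, 0.0, -0.0]
gripper_width: 0.658
grasp_force: 0.0
t 13.8833 tcp [ 0.6092 -0.1978  0.2918] xtool deg 0.04 q [ 0.34  0.54 -0.17  1.73  0.12  0.87 -1.45]
square_nest [(0.7, [315.0, 195.0], [0.6079, -0.1971])]
hex_nut_mid [(0.6, [312.0, 207.0], [0.6009, -0.1942]), (0.43, [23.0, 364.0], [0.4281, 0.1097])]
t: 14.98
eef_pos: [0.5717, 0.1858, 0.2859]
tool_rot: [-0.0, 1.0, 0.003, -0.001]
contact_force: [0.4, -0.5, -0.7]
gripper_width: 0.585
grasp_force: 0.0
t 15.0333 tcp [0.5723 0.1833 0.2859] xtool deg 0.19 q [-0.24  0.5  -0.23  1.83  0.15  0.83 -2.11]
stem_cap_center [(0.98, [316.0, 53.0], [0.6809, 0.1873]), (0.81, [417.0, 92.0], [0.6556, 0.1125]), (0.7, [309.0, 200.0], [0.571, 0.1927])]
```

View pics/w78.png

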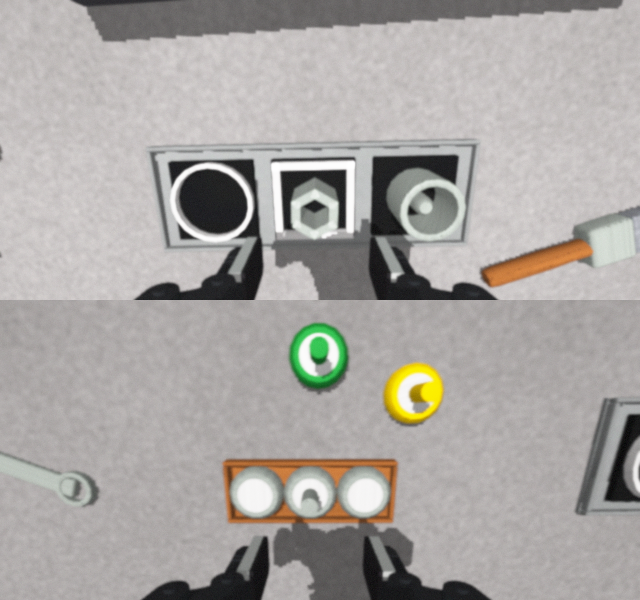

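The top half shows the nut seated in the square pocket at (315,205). In the bottom half the three crate caps are at (256/310/364, 192), with the grey stem at (310,200). I'll pin down the stem with depth.

```bash
python3 - <<'E'
from h import *
m,im,d=cam("wrist")
K=np.array(m["intrinsics"]);R=np.array(m["R"]);t=np.array(m["t"])
v,u=np.mgrid[150:235,215:400]; z=d[150:235,215:400]
P=(np.stack([(u-K[0,2])/K[0,0],(v-K[1,2])/K[1,1],0*u+1],-1)*z[...,None]-t)@R
P=P[z>0]
s=P[(P[:,2]>.03)&(P[:,2]<.06)]; print("stem",len(s),s.mean(0).round(4),s.min(0).round(4),s.max(0).round(4))
c=P[(P[:,2]>.017)&(P[:,2]<.023)]; print("tops",len(c),c[:,:2].min(0),c[:,:2].max(0))
print(plane(m,(310,192),.02),bot.get_obs()["eef_pos"])
E
```

```text
stem 380 [0.5747 0.1927 0.0479] [0.5662 0.186  0.0302] [0.5799 0.1995 0.0532]
tops 5530 [0.54919703 0.12316334] [0.60007308 0.26510102]
[0.57666657 0.18717963 0.02      ] [0.57305822 0.1809243  0.28635968]
```

```bash
python3 -m pendant '[[0.05,0.001,-0.008,0.02,0],[0.05,0,0,0.02,0],[0.05,0,0,0,0],[0.05,0,0,0,0],[0.05,0,0,0,0],[0.05,0,0,0,0]]'
python3 - <<'E'
from h import *
print(bot.get_obs()["eef_pos"])
m,im,d=cam("wrist"); cv2.imwrite("pics/w9.png",im)
K=np.array(m["intrinsics"]);R=np.array(m["R"]);t=np.array(m["t"])
v,u=np.mgrid[100:270,180:440]; z=d[100:270,180:440]
P=(np.stack([(u-K[0,2])/K[0,0],(v-K[1,2])/K[1,1],0*u+1],-1)*z[...,None]-t)@R
P=P[(z>0)]
P=P[(P[:,0]>.54)&(P[:,0]<.61)]
s=P[(P[:,2]>.047)&(P[:,2]<.056)]; print("stem top",len(s),np.median(s,0).round(4),s.min(0).round(4),s.max(0).round(4))
c=P[(P[:,2]>.017)&(P[:,2]<.023)]; print("tops",len(c),c[:,:2].min(0),c[:,:2].max(0))
print([(r["score"],r["at"],plane(m,r["at"],.027)) for r in bot.pinpoint("stem_cap_center","wrist")])
print("cam",-R.T@t, bot.get_obs()["eef_pos"])
E
```

```text
t: 15.63
eef_pos: [0.5748, 0.1899, 0.2486]
tool_rot: [-0.0, 1.0, -0.0, 0.001]
contact_force: [-0.1, 0.6, 0.2]
gripper_width: 0.587
grasp_force: 0.0
[0.57476102 0.18985614 0.24862735]
stem top 388 [0.5738 0.1927 0.0514] [0.566  0.1864 0.047 ] [0.58   0.1996 0.0538]
tops 7164 [0.5470353  0.12471267] [0.59983633 0.26428203]
[(0.85, [321.9, 50.7], array([0.68049096, 0.18719885, 0.027     ])), (0.73, [311.1, 218.5], array([0.57291704, 0.19426961, 0.027     ])), (0.65, [445.2, 93.9], array([0.65588999, 0.11016424, 0.027     ]))]
cam [0.64711183 0.19082294 0.2194869 ] [0.57458814 0.19024414 0.24862174]
```

View pics/w9.png

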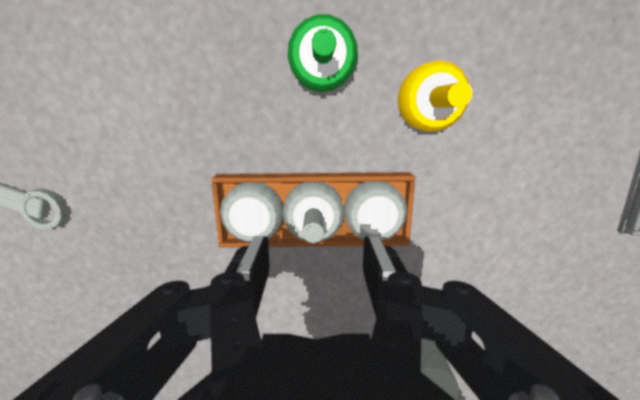

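The stem is at (313,225), about 3 mm off the jaw centre. I'll correct that, descend and grip it high, keeping the tips clear of the discs.

```bash
python3 -m pendant '[[0.05,-0.001,-0.003,0.015,0],[0.05,0,0,0.018,0],[0.05,0,0,0.014,0],[0.05,0,0,0.004,0],[0.05,0,0,0,0],[0.05,0,0,0,0],[0.005,0,0,0,0],[0.005,0,0,0,0],[0.005,0,0,0,0],[0.005,0,0,0,0],[0.005,0,0,0,0],[0.005,0,0,0,0]]' 60
python3 -m pendant '[[0.005,0,0,0,0],[0.005,0,0,0,0],[0.005,0,0,0,0],[0.005,0,0,0,0]]'
```

```text
t: 16.73
eef_pos: [0.5735, 0.1928, 0.1973]
tool_rot: [0.0, 1.0, 0.0, 0.0]
contact_force: [0.2, -3.8, 6.0]
gripper_width: 0.14
grasp_force: 58.4
t: 17.07
eef_pos: [0.5735, 0.1928, 0.1973]
tool_rot: [0.0, 1.0, 0.0, 0.0]
contact_force: [-1.5, -3.6, 6.0]
gripper_width: 0.142
grasp_force: 58.4
```

```bash
python3 -m pendant '[[0.005,0,0,-0.004,0],[0.005,0,0,-0.005,0],[0.005,0,0,-0.006,0],[0.005,0,0,-0.01,0],[0.005,0,0,-0.02,0],[0.005,0,0,-0.02,0],[0.005,0,0,-0.015,0],[0.005,0,0,0,0],[0.005,0,0,0,0]]' 80
python3 look.py w10 stem_cap_center
```

```text
t: 17.82
eef_pos: [0.5733, 0.1944, 0.2779]
tool_rot: [-0.001, 1.0, 0.001, 0.001]
contact_force: [0.1, -0.4, -1.0]
gripper_width: 0.132
grasp_force: 78.1
t 17.8667 tcp [0.5728 0.194  0.2767] xtool deg 0.09 q [-0.25  0.52 -0.23  1.82  0.16  0.82 -2.13]
stem_cap_center [(0.96, [329.0, 55.0], [0.6817, 0.1869]), (0.8, [313.0, 254.0], [0.5286, 0.1981]), (0.6, [434.0, 95.0], [0.6554, 0.1113])]
```

View pics/w10.png

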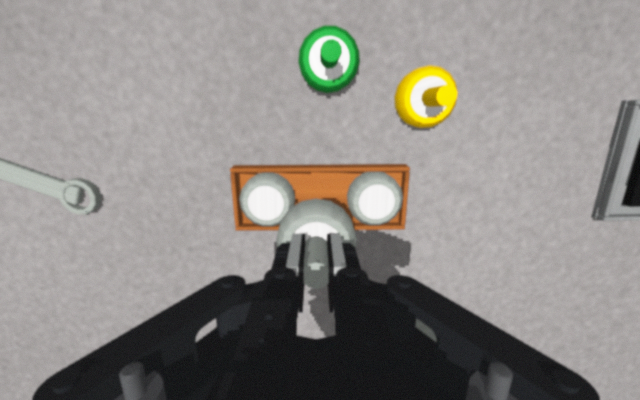

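The stemmed cap is held at (316,235) and the two plain caps stayed put at (266,199) and (375,199). Carrying it to the round cup.

```bash
python3 -m pendant '[[0.005,0.004,0.0374,0,0],[0.005,0.004,0.0374,0,0],[0.005,0.004,0.0374,0,0],[0.005,0.004,0.0374,0,0],[0.005,0.004,0.0374,0,0],[0.005,0.004,0.0374,0,0],[0.005,0.004,0.0374,0,0],[0.005,0.004,0.0374,0,0],[0.005,0,0,0,0],[0.005,0,0,0,0],[0.005,0,0,0,0],[0.005,0,0,0,0]]'
python3 look.py w11 round_nest
```

```text
t: 18.92
eef_pos: [0.6052, -0.1037, 0.2757]
tool_rot: [-0.001, 1.0, 0.002, -0.001]
contact_force: [-0.5, 0.8, -1.8]
gripper_width: 0.134
grasp_force: 78.3
t 18.9667 tcp [ 0.6053 -0.1036  0.276 ] xtool deg 0.22 q [ 0.21  0.53 -0.19  1.8   0.13  0.82 -1.61]
round_nest [(0.87, [317.0, 196.0], [0.6044, -0.1034])]
```

View pics/w11.png

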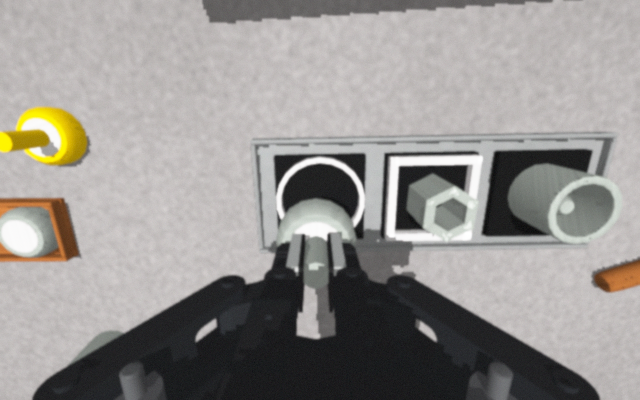

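The cap at (316,235) is in line with the ring at (320,197). Lowering it.

```bash
python3 -m pendant '[[0.005,0,0.0015,0.02,0],[0.005,0,0,0.02,0],[0.005,0,0,0.018,0],[0.005,0,0,0.005,0],[0.005,0,0,0.002,0],[0.005,0,0,0,0],[0.005,0,0,0.0015,0],[0.005,0,0,0.001,0],[0.005,0,0,0,0],[0.005,0,0,0,0]]'
```

```text
t: 19.85
eef_pos: [0.6056, -0.1072, 0.2096]
tool_rot: [0.0, 1.0, 0.0, 0.0]
contact_force: [-0.0, -0.2, -1.0]
gripper_width: 0.134
grasp_force: 78.3
```

```bash
python3 -m pendant '[[0.005,0,0,0.001,0],[0.005,0,0,0.001,0],[0.005,0,0,0.001,0],[0.005,0,0,0,0],[0.005,0,0,0,0]]'
```

```text
t: 20.27
eef_pos: [0.6055, -0.1072, 0.2063]
tool_rot: [0.0, 1.0, 0.0, 0.0]
contact_force: [-1.4, -0.3, 3.4]
gripper_width: 0.134
grasp_force: 79.1
```

```bash
python3 -m pendant '[[0.04,0,0,0,0],[0.04,0,0,0,0],[0.04,0,0,0,0],[0.04,0,0,0,0],[0.04,0,0,-0.02,0],[0.04,0,0,-0.03,0],[0.04,0,0,-0.04,0],[0.04,0,0,-0.04,0],[0.04,-0.02,0.02,-0.02,0],[0.04,0,0,0,0],[0.04,0,0,0,0],[0.04,0,0,0,0]]'
python3 - <<'E'
from h import *
m,im,d=cam("wrist"); cv2.imwrite("pics/w12.png",im)
N=dict(post=(.6065,-.2855),square=(.607,-.196),round=(.605,-.105))
K=np.array(m["intrinsics"]);R=np.array(m["R"]);t=np.array(m["t"])
v,u=np.mgrid[0:400,0:640]
P=((np.stack([(u-K[0,2])/K[0,0],(v-K[1,2])/K[1,1],0*u+1],-1)*d[...,None]-t)@R)[d>0]
for k,h,top in (("post",.058,.058),("square",.053,.053),("round",.059,.059)):
    c=np.array(N[k]); s=P[(np.linalg.norm(P[:,:2]-c,axis=1)<.042)&(abs(P[:,2]-top)<.006)]
    print(k,len(s),"centre",((s.min(0)+s.max(0))/2).round(4)[:2],"top z",np.median(s[:,2]).round(4))
E
```

```text
t: 21.27
eef_pos: [0.5852, -0.127, 0.3556]
tool_rot: [-0.0, 1.0, 0.0, -0.0]
contact_force: [0.5, 0.6, -0.6]
gripper_width: 0.468
grasp_force: 0.0
post 1288 centre [ 0.6111 -0.285 ] top z 0.0588
square 924 centre [ 0.6067 -0.1962] top z 0.0544
round 184 centre [ 0.6049 -0.1064] top z 0.0606
```

View pics/w12.png

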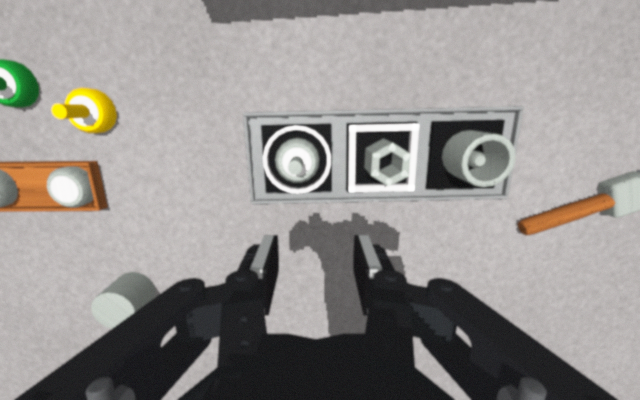

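All three parts sit centred in their nests: cap (297,160), nut (387,161), sleeve (478,158). Their top heights match full seating, the plain cap and slug in view haven't moved, and the gripper is clear. Handing in.

```bash
python3 -c "
from station import bot
print(bot.hand_in())"
```

```text
the job is handed in; nothing more can be done
None
```

I placed the sleeve, nut and stemmed cap in their nests and handed the job in at about 21 s. The last depth check put all three within about 5 mm of centre and fully down; the hand-in returned no verdict.

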